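Load the square rod end into the test fixture and clamp it

TASK

Two rod ends hang by their eyes on the drain rack. Lift the steel one with the square shank up and off its hook, lower it (do not drop it) shank down into the blue nest with the square hole until it is fully home, and then push the red-balled clamp lever all the way over, away from the robot. Do not throw the lever before the rod end is seated, leave the bronze rod end hanging and do not disturb the other things on the bench.

Things in the scene. Friction and masses are not known exactly. Their poses are not given: they have to be found in the camera images.
- rod_square: Bright steel rod end, 130 mm long, hanging upright on either hook. Square shank 26 x 26 mm, 87 mm long (lowest 6 mm reduced to 21 mm), sides along x and y; on top an eye: ring 50 mm outside, 32 mm hole, 18 mm thick, square side flats (18 x 36 mm) 50 mm apart. Origin: centre of the shank's underside. z: up to the eye centre at 105 mm. x: the hole's axis. y: across the flats, the width to grip.
- rod_square_eye (a point): Centre of the steel rod end's eye hole, where to grip across the flats; axes as the rod end's.
- rod_round: Bronze rod end with a round shank 32 mm in diameter, otherwise of the same size and axes; it hangs on the other hook. Leave it hanging.
- rack: Drain rack: blue drip tray 170 x 240 mm, 21 mm high, two grey posts, two steel hooks 150 mm apart. Origin: on the bench at the middle; -x points along the hooks to their free ends, towards the robot. The posts (x = 50 mm, y = +75 and -75 mm) are no higher than the hooks. An eye hangs about x = -20 mm; to come off it must rise 11 to 21 mm (16 is best), then go 65 mm or more along -x.
- hook_left (a point): Left hook (y = +75 mm of the rack): level round bar 10 mm thick; this point is on its centre line, 170 mm above the bench, about where an eye hangs (eye centre 11 mm lower); axes as the rack's. From here the bar runs 35 mm along -x, then bends up: the tip's top is 15 mm above the centre line, its foremost point 46 mm from here.
- hook_right (a point): Right hook (y = -75 mm of the rack): level round bar 10 mm thick; this point is on its centre line, 170 mm above the bench, about where an eye hangs (eye centre 11 mm lower); axes as the rack's. From here the bar runs 35 mm along -x, then bends up: the tip's top is 15 mm above the centre line, its foremost point 46 mm from here.
- fixture: Test fixture: aluminium ground plate 150 x 420 mm, 12 mm thick, carrying the two nest blocks and the clamp lever. Origin: on the bench surface; x points away from the robot, y to the left. The lever pivot is at x = 0, y = -160 mm, z = 34 mm; it swings in the fixture's x-z plane.
- nest_square: Blue nest block 90 x 90 x 50 mm on the ground plate, with a square hole (29 x 29 mm, 40 mm deep, 3 mm chamfer at the mouth, sides parallel to the block's x and y) in the middle of its top. Origin: centre of its underside, 12 mm above the bench; top face at z = 50 mm. The rod end may stand in it in any of the four quarter turns.
- nest_square_hole0 (a point): Centre of the square hole's mouth, on the top face of that block; axes as the block's. Fully home, the rod end's origin is 40 mm below it.
- nest_round: Blue nest block of the same size with a round hole of 35 mm; not used. The two blocks stand 140 mm apart and may change places.
- lever (a joint): Angle of the clamp lever, rad: 0 leans towards the robot (-x of the fixture), 1.0 is its stop, leaning away from the robot. It starts between 0 and 0.25 and stays where it is left; a light push of about 1 N moves it.
- lever_tip (a point): Centre of the red ball (26 mm in diameter) at the end of the lever, 90 mm from the pivot, on a rod of 10 mm.
- oil_bottle: Yellow oil bottle, 60 mm in diameter and 130 mm tall, a bystander; origin under its middle.
- bushing: Bronze bushing, 70 mm in diameter and 45 mm tall, a bystander; origin under its middle.
- steel_slug: Steel slug, 60 mm in diameter and 50 mm tall, a bystander; origin under its middle.
- wrench: Wrench 190 mm long lying flat between robot and fixture, a bystander.
- brush: Bench brush 200 mm long lying flat between robot and fixture, a bystander.
Not all that is in view belongs to the job. Leave any pink or turquoise look-alike of the rod_square alone.

How it is judged:
On the way, in this order (a step that is already met when the one before it is completed fails the run):
1. the steel rod end is up and off its hook: clear of the rack, at least 60 mm from where it hung, its foot at least 30 mm above the bench (distance of rod_square from where it was at the start of the episode above 0.06 m and contact force between rod_square and rack below 0.05 N and height (world z) of rod_square above 0.03 m), for 0.2 s.
2. it stands fully home in the square nest while the lever is still not thrown (horizontal distance between rod_square and nest_square_hole0 below 0.006 m and z of rod_square in the frame of nest_square_hole0 below -0.036 m and angle between rod_square's own z axis and vertical below 0.1 rad and value of joint lever below 0.5 rad), for 0.2 s.
3. the clamp lever is pushed fully over (value of joint lever above 0.85 rad), for 0.2 s.
At the end, for the whole second after the job is handed in: The steel rod end stands at rest, upright (within 0.1 rad) in the square nest, its foot within 6 mm of the hole's axis and at least 36 mm below the mouth (40 mm is fully home); the lever is at 0.85 rad or more; the bronze rod end still hangs within 40 mm of where it was (horizontal distance between rod_square and nest_square_hole0 below 0.006 m and z of rod_square in the frame of nest_square_hole0 below -0.036 m and angle between rod_square's own z axis and vertical below 0.1 rad and linear speed of rod_square below 0.02 m/s and value of joint lever above 0.85 rad and distance of rod_round from where it was at the start of the episode below 0.04 m); the robot touches nothing.
It fails at once if the lever is thrown (past 0.6 rad) before the rod end is home in the square nest (value of joint lever above 0.6 rad and z of rod_square in the frame of nest_square_hole0 above -0.034 m).
It fails at once if the rod end is dropped into the nest (faster than 0.45 m/s inside it) (horizontal distance between rod_square and nest_square_hole0 below 0.012 m and z of rod_square in the frame of nest_square_hole0 below 0 m and linear speed of rod_square above 0.45 m/s).
It fails at once if the steel rod end is dropped or laid on the bench (tipped by more than 1 rad) (angle between rod_square's own z axis and vertical above 1 rad).
It fails at once if the bronze rod end is moved by more than 40 mm (distance of rod_round from where it was at the start of the episode above 0.04 m).
It fails at once if another thing on the bench is moved by more than 30 mm (distance of any of oil_bottle, bushing, steel_slug, wrench, brush from where it was at the start of the episode above 0.03 m).
It also fails if it takes over 64 s, if anything falls off the work surface, if the arm or the gripper's body presses on something with over 40 N, if the wrist force passes 120 N, or if a joint passes its speed limit or range.

ROBOT

A 6-joint arm with a two-finger parallel gripper is mounted at the origin on the work surface. World frame = base frame: x ahead of the robot, y to its left, z up, the work surface at z = 0. Lengths are in m, angles in rad, forces in N, time in s.
With the tool pointing down it reaches from about 0.275 to 0.75 m from the base axis. Payload 10.2 kg.
Tool frame: the origin (TCP) lies at the very end of the fingers, on their centre line; the grasp point (between the pads) lies behind it (env.pinch_z is the z of the grasp point in the tool frame, in m); z points along the fingers, y is the line along which they close (so a half turn about z gives the same grasp; the last joint's range is limited). The gripper opens to 85 mm and grips with 20 to 120 N. Pads are 22 mm wide; open, the fingers measure 114 mm over their backs; the gripper's body (76 mm by 85 mm) begins 54 mm behind the grasp point. The pads swing forward as they close: fully open they stand 13 mm farther back than shut.
Start: joints at [0.93, 0.313, 1.498, -0, 1.331, -0.223], TCP at [0.213, 0.48, 0.231] pointing down, gripper open.
Joint ranges: [-2.94, 2.94], [-0.97, 2.17], [0.19, 2.56], [-1.23, 4.37], [0.02, 3.11], [-2.88, 2.88]. Speed limits (rad/s): [2.39, 2.39, 3.01, 3.14, 3.14, 3.14].

INTERFACE

Orientations are given as [roll, pitch, yaw] about the fixed x, y, z axes, in that order (R = Rz(yaw) Ry(pitch) Rx(roll)).
In Python, from station import env, imaging, order gives the robot as it stands.
- The arm moves only by the tool step_arm, never from a script. Its argument "series" is text: rows parted by semicolons, each of 7 numbers parted by spaces: the shift along the tool's x, y, z normalised to -1 to 1, where 1 is 0.025 m, then the turn, a rotation vector about the tool's x, y, z normalised to -1 to 1, where 1 is pi/2 rad, then the finger opening in mm, from 0 to 85.4. A call has exactly 5 rows; each row shifts and turns the commanded pose from where the row before left it, along the tool's axes as they then stand; what a row does not reach is not made up. A row lasts 1/12 s, in which the tool goes at most 41.7 mm and 7.16 degrees, less where a joint would pass 70% of its speed; a pose out of reach is approached as far as the arm can. A call with a number of a shift or a turn outside -1 to 1 is refused whole. A call with a gripper value outside its range is refused whole. The fingers move at their own pace and stop on an object; "grip_force" is the grip in N (left out, the last holds). Time passes only in rows, so rows that do not move let the fingers close, or fill a call up. It gives the time, the measured TCP pose, the force, the opening and the grip force at its end, in the units of the state.
- env.state(): the state, without advancing time (a new reading comes with each control period).
- imaging.get_image(name): name is "scene" or "top" or "wrist"; returns the picture (480x640x3 uint8, red, green, blue); there is no depth.
- imaging.camera_info(name): a dict with "fx", "fy", "cx", "cy" (pixels), "eye" and "attitude" of the camera in the world; the wrist camera has in their place "hand_eye" (4x4, takes a point from camera to tool coordinates, whose origin is the TCP and whose axes are the flange's). Camera axes: x right, y down, z forward; pixel columns grow to the right and rows downward; lengths in m; the calibration is good to about 2 mm. The wrist camera is an equidistant fisheye: a pixel r from the principal point sees the ray r / f radians off the axis. A picture is of the moment at which its call begins: read the wrist's pose just before it. camera_info takes no time and is no camera call.
- order.hand_in(): hands the job in; it is judged then, once.
The state is a dict: "t": time; "joint_positions": joint angles; "dq": joint speeds; "effort": joint torques, N m; "tcp_pos": TCP position; "ee_rot": TCP orientation; "wrist_force": force on the tool from outside, world axes, zero at the start; "moment": the same for the moment, N m; "grip_width": finger opening in m; "grip_force": force on a finger pad.
Only numpy, scipy, OpenCV 4.12 (cv2) and the standard library are available. Lean on these libraries where they do the work, as an engineer would, in place of code of your own. Each camera call takes 0.05 s, during which the arm holds its last target. There are 200 camera calls.

## Working session

There is one attempt and no reset: what is moved stays moved. The work goes in short steps, Python scripts to look and compute and a tool call to move; the robot and the scene stay as the last step left them, time stands still between calls to the robot, and variables do not carry over. Pictures are saved under pics/ and viewed, at most 10 in all, crops included, and the job is handed in when it is done.

Besides the shell and the picture viewer there is one more tool, called after "Call:" as name(argument=value, ...) on one line, values as JSON. step_arm: Moves the arm, as the interface text tells. Its arguments: {"type":"object","properties":{"series":{"type":"string"},"grip_force":{"type":"number"}},"required":["series"]}

```bash
ls; mkdir -p pics
python3 - <<'E'
from station import env, imaging, order
import cv2
print(env.state(), env.pinch_z)
for n in ("scene","top","wrist"):
    print(n, imaging.camera_info(n))
    if n!="wrist": cv2.imwrite(f"pics/{n}0.png", cv2.resize(imaging.get_image(n)[:,:,::-1],(800,600),interpolation=cv2.INTER_CUBIC))
E
```

```text
pics
{'t': 0.0, 'joint_positions': array([ 9.29612487e-01,  3.13447804e-01,  1.49844561e+00, -2.09831605e-05,
        1.33096990e+00, -2.23434591e-01]), 'dq': array([-0.00044839,  0.00029277, -0.001442  ,  0.00116038,  0.00057406,
        0.00089115]), 'effort': array([ 9.87504536e-04, -4.12264967e+01, -2.59743404e+01, -1.25649899e-04,
        4.10784371e-03,  2.81094538e-05]), 'tcp_pos': array([0.21287159, 0.47962916, 0.23073298]), 'ee_rot': array([-3.14034906e+00, -2.61683138e-04,  2.72384824e+00]), 'wrist_force': array([ 0.15995199,  0.85987433, -0.14756947]), 'moment': array([-0.01359677, -0.08165575,  0.06355217]), 'grip_force': 0.0, 'grip_width': 0.08536916848708664} -0.0187
scene {'fx': 548.1987599256379, 'fy': 548.1987599256379, 'cx': 318.6227427988282, 'cy': 239.06529571193826, 'eye': array([1.59461373, 0.16236588, 0.94904976]), 'attitude': array([-2.24584484e+00, -9.26993031e-04,  1.73589507e+00])}
top {'fx': 560.6279427331958, 'fy': 560.6279427331958, 'cx': 318.912248608849, 'cy': 251.1119637013882, 'eye': array([0.46900012, 0.00167609, 1.31545077]), 'attitude': array([-3.06231500e+00,  1.37246954e-03, -1.58586347e+00])}
wrist {'fx': 371.64829954431775, 'fy': 371.64829954431775, 'cx': 321.53994193715636, 'cy': 242.36428611366424, 'hand_eye': array([[-1.39489656e-04, -9.64408831e-01, -2.64415556e-01,
         6.67945090e-02],
       [ 9.99999729e-01, -3.25657731e-04,  6.60239418e-04,
        -2.05518490e-05],
       [-7.22849696e-04, -2.64415393e-01,  9.64408615e-01,
        -1.41820191e-01],
       [ 0.00000000e+00,  0.00000000e+00,  0.00000000e+00,
         1.00000000e+00]])}
```

View pics/scene0.png

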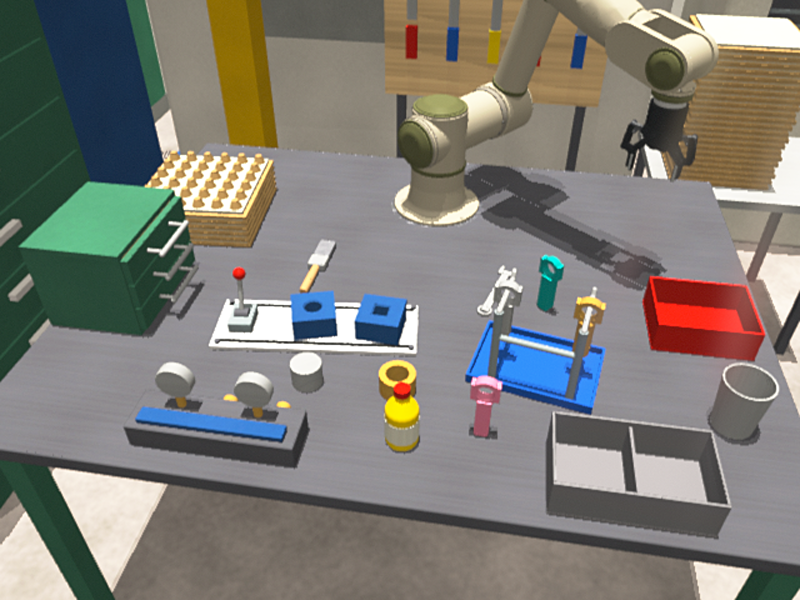

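View pics/top0.png

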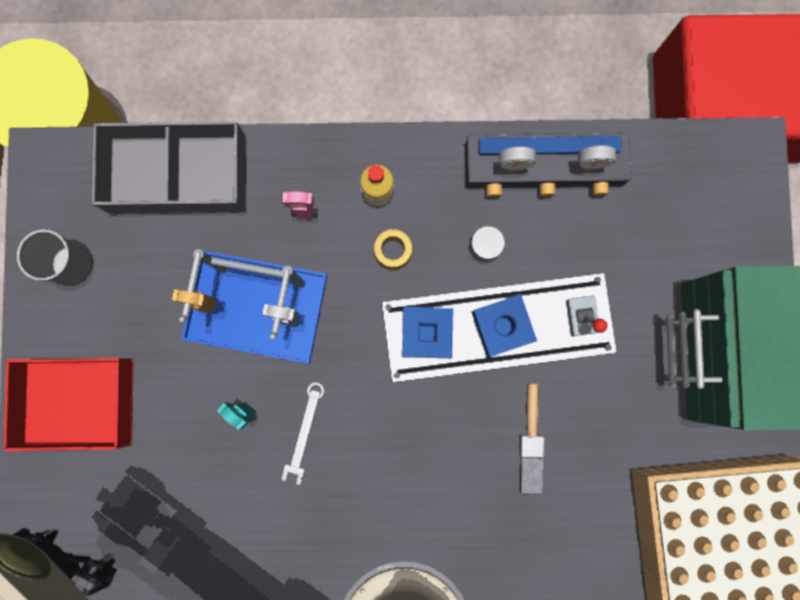

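```bash
cat > h.py <<'E'
import numpy as np
from scipy.spatial.transform import Rotation as Ro
def ray(c,u,v):
    d=np.array([(u-c["cx"])/c["fx"],(v-c["cy"])/c["fy"],1.])
    return np.array(c["eye"]), Ro.from_euler("xyz",c["attitude"]).as_matrix()@d
def atz(c,u,v,z):
    e,d=ray(c,u,v); return e+d*(z-e[2])/d[2]
def pix(c,p):
    q=Ro.from_euler("xyz",c["attitude"]).as_matrix().T@(np.array(p)-c["eye"])
    return np.array([c["fx"]*q[0]/q[2]+c["cx"],c["fy"]*q[1]/q[2]+c["cy"]])
E
python3 - <<'E'
from station import imaging
import cv2
t=imaging.get_image("top")[:,:,::-1]
cv2.imwrite("pics/t_rack.png",cv2.resize(t[195:295,135:268],None,fx=6,fy=6,interpolation=cv2.INTER_CUBIC))
cv2.imwrite("pics/t_fix.png",cv2.resize(t[210:310,300:500],None,fx=4,fy=4,interpolation=cv2.INTER_CUBIC))
E
```

```text
(no output)
```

View pics/t_rack.png

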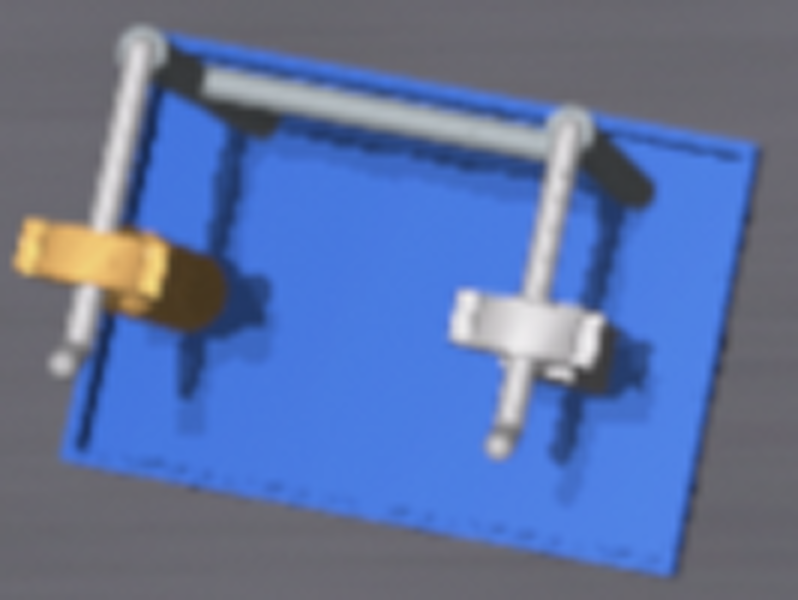

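View pics/t_fix.png

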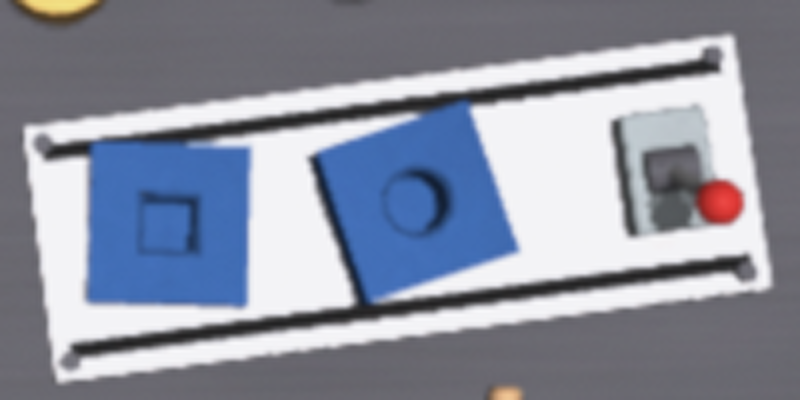

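Run:
```python
from station import imaging
from h import *
np.set_printoptions(precision=4,suppress=True)
c=imaging.camera_info("top"); s=imaging.camera_info("scene")
R=lambda x,y,z: atz(c,135+(x+.5)/6-.5,195+(y+.5)/6-.5,z)
F=lambda x,y,z: atz(c,300+(x+.5)/4-.5,210+(y+.5)/4-.5,z)
post=R(572,122,.17); tip=R(498,445,.185); lp=R(142,48,.17); lt=R(63,362,.185)
print("post",post,"tip",tip,np.linalg.norm(tip-post), "L",lp,lt)
for a,b in((post,tip),(lp,lt)):
    d=a-b; print("yaw hook",np.degrees(np.arctan2(d[1],d[0])))
d=lp-post; print("sep",np.linalg.norm(d),"yaw",np.degrees(np.arctan2(d[1],d[0]))-90)
tr=[R(170,33,.021),R(760,145,.021),R(675,577,.021),R(62,460,.021)]
for a,b in((1,2),(3,2)): d=tr[a]-tr[b]; print("tray",np.linalg.norm(d),np.degrees(np.arctan2(d[1],d[0])))
fl=[R(*p,.177) for p in((455,290),(478,290),(452,340),(475,345),(583,312),(607,318),(578,370),(598,370))]
print("flat corners\n",np.array(fl),"mean",np.mean(fl,0))
print("ring top",R(528,328,.184))
q=[F(*p,.062) for p in((92,143),(250,148),(247,306),(88,302))]
print("nest",np.mean(q,0))
for i in range(4):
    d=q[(i+1)%4]-q[i]; print(np.linalg.norm(d),np.degrees(np.arctan2(d[1],d[0])))
print("hole",F(168.5,224.5,.062))
fc=[F(*p,.012) for p in((25,127),(733,36),(770,287),(58,381))]
m=np.mean(fc,0);print("fixture",m)
d=fc[1]-fc[0];y=np.degrees(np.arctan2(d[1],d[0]))+90;print("yaw",y)
Z=Ro.from_euler('z',y,degrees=True).as_matrix()
pv=m*[1,1,0]+Z@[0,-.16,.034];print("pivot",pv)
e,dd=ray(c,300+(720.5)/4-.5,210+(202.5)/4-.5)
for z in(.11,.115,.12,.125): 
  p=e+dd*(z-e[2])/dd[2]; print(p,Z.T@(p-pv))
```

```text
post [0.6376 0.1841 0.17  ] tip [0.5262 0.2069 0.185 ] 0.11467824570097615 L [0.6655 0.332  0.17  ] [0.5564 0.3535 0.185 ]
yaw hook -11.557226481240694
yaw hook -11.145202930135724
sep 0.15053007016836945 yaw -10.695439237755124
tray 0.1700491180372025 -11.462447775329606
tray 0.24079662006226385 78.37831647324184
flat corners
 [[0.5796 0.2229 0.177 ]
 [0.5795 0.2151 0.177 ]
 [0.5625 0.2239 0.177 ]
 [0.5607 0.2161 0.177 ]
 [0.5714 0.1794 0.177 ]
 [0.5692 0.1713 0.177 ]
 [0.5517 0.1812 0.177 ]
 [0.5516 0.1744 0.177 ]] mean [0.5658 0.198  0.177 ]
ring top [0.5656 0.1969 0.184 ]
nest [ 0.5349 -0.0491  0.062 ]
0.08868217687335471 -92.69011771227952
0.08850722062101726 177.7036251688779
0.08873037776994817 87.69651921820407
0.08910565912463309 -2.328714512279588
hole [ 0.535  -0.0487  0.062 ]
fixture [ 0.5457 -0.1839  0.012 ]
yaw 6.487704637918924
pivot [ 0.5638 -0.3428  0.034 ]
[ 0.5401 -0.3439  0.11  ] [-0.0237  0.0017  0.076 ]
[ 0.5398 -0.3424  0.115 ] [-0.0238  0.0031  0.081 ]
[ 0.5395 -0.341   0.12  ] [-0.0239  0.0046  0.086 ]
[ 0.5392 -0.3396  0.125 ] [-0.0241  0.006   0.091 ]
```

Call:
step_arm(series="0 0 0 0 0 -0.069 85; 0 0 0 0 0 -0.069 85; -0.895 -0.459 0 0 0 0 85; -0.895 -0.459 0 0 0 0 85; -0.895 -0.459 0 0 0 0 85", grip_force=60)

```text
t: 0.57
tcp_pos: [0.2723, 0.4321, 0.231]
ee_rot: [-3.141, -0.0, 2.942]
wrist_force: [0.2, 0.7, -0.5]
grip_width: 0.0848
grip_force: 0.0
```

Call:
step_arm(series="-0.895 -0.459 0 0 0 0 85; -0.895 -0.459 0 0 0 0 85; -0.895 -0.459 0 0 0 0 85; -0.895 -0.459 0 0 0 0 85; -0.895 -0.459 0 0 0 0 85")

```text
t: 0.98
tcp_pos: [0.3709, 0.3532, 0.2311]
ee_rot: [-3.141, -0.0, 2.941]
wrist_force: [0.4, 0.1, 0.0]
grip_width: 0.0846
grip_force: 0.0
```

Call:
step_arm(series="-0.895 -0.459 0 0 0 0 85; -0.895 -0.459 0 0 0 0 85; -0.895 -0.459 0 0 0 0 85; -0.895 -0.459 0 0 0 0 85; -0.895 -0.459 0 0 0 0 85")

```text
t: 1.4
tcp_pos: [0.469, 0.2746, 0.2311]
ee_rot: [-3.141, -0.0, 2.94]
wrist_force: [0.0, 0.4, 0.9]
grip_width: 0.085
grip_force: 0.0
```

Call:
step_arm(series="-0.895 -0.459 0 0 0 0 85; -0.895 -0.459 0 0 0 0 85; -0.895 -0.459 0 0 0 0 85; -0.895 -0.459 0 0 0 0 85; -0.895 -0.459 0 0 0 0 85")

```text
t: 1.82
tcp_pos: [0.5672, 0.1961, 0.231]
ee_rot: [-3.141, -0.001, 2.941]
wrist_force: [0.7, -0.4, 0.1]
grip_width: 0.0849
grip_force: 0.0
```

Run:
```python
from station import env,imaging
import cv2
s=env.state(); print(s["t"],s["tcp_pos"],s["ee_rot"])
cv2.imwrite("pics/w1.png",cv2.resize(imaging.get_image("wrist")[:,:,::-1],(800,600),interpolation=cv2.INTER_CUBIC))
```

```text
1.8167 [0.56719108 0.19611354 0.23099816] [-3.14140509e+00 -5.91757553e-04  2.94053852e+00]
```

View pics/w1.png

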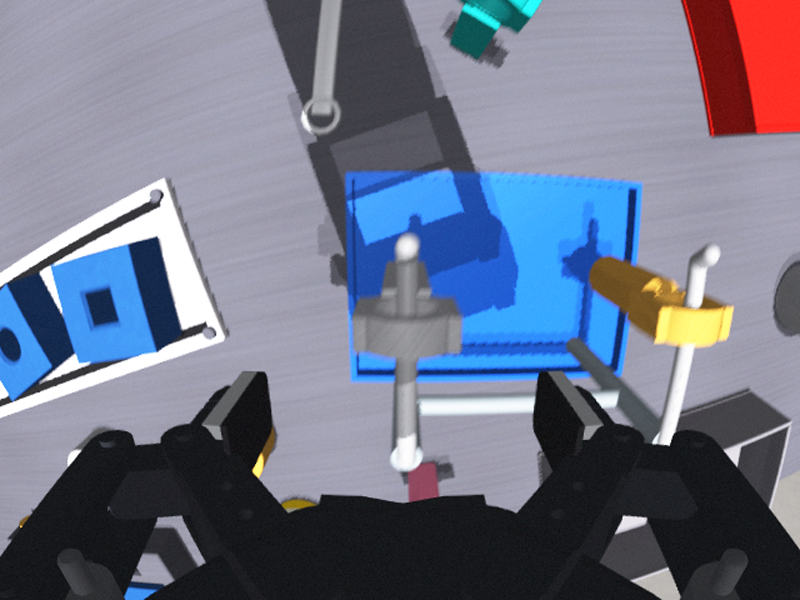

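```bash
cat >> h.py <<'E'
def watz(c,s,u,v,z):
    "wrist pixel (original scale) -> world point at height z"
    x,y=(u-c["cx"])/c["fx"],(v-c["cy"])/c["fy"]; r=np.hypot(x,y)
    d=np.array([np.sin(r)*x/r,np.sin(r)*y/r,np.cos(r)])
    H=np.array(c["hand_eye"]); R=Ro.from_euler("xyz",s["ee_rot"]).as_matrix()
    e=np.array(s["tcp_pos"])+R@H[:3,3]; d=R@H[:3,:3]@d
    return e+d*(z-e[2])/d[2]
E
python3 - <<'E'
from station import env,imaging
from h import *
np.set_printoptions(precision=4,suppress=True)
s=env.state();c=imaging.camera_info("wrist")
W=lambda u,v,z: watz(c,s,(u+.5)/1.25-.5,(v+.5)/1.25-.5,z)
R=Ro.from_euler("xyz",s["ee_rot"]).as_matrix()
for n,u,v,z in(("ringtop",408,330,.184),("L flat",354,332,.177),("R flat",462,330,.177),("tip",407,243,.185),("post",405,455,.172),("Lfl front",354,312,.177),("Lfl back",354,352,.177),("Rfl front",462,310,.177),("Rfl back",462,350,.177),("nest hole",100.5,306.5,.062)):
    p=W(u,v,z);print(n,p,"tool",R.T@(p-s["tcp_pos"]))
E
```

```text
ringtop [0.5673 0.1963 0.184 ] tool [0.0032 0.0026 0.0465]
L flat [0.5658 0.1721 0.177 ] tool [-0.0001 -0.0213  0.0535]
R flat [0.5746 0.2195 0.177 ] tool [0.0008 0.0268 0.0534]
tip [0.5305 0.2033 0.185 ] tool [0.0407 0.0021 0.0454]
post [0.6376 0.1807 0.172 ] tool [-0.0687  0.0016  0.0585]
Lfl front [0.5567 0.1743 0.177 ] tool [ 0.0092 -0.021   0.0535]
Lfl back [0.5751 0.1699 0.177 ] tool [-0.0097 -0.0216  0.0535]
Rfl front [0.5655 0.221  0.177 ] tool [0.0101 0.0265 0.0534]
Rfl back [0.5841 0.2179 0.177 ] tool [-0.0088  0.0272  0.0534]
nest hole [ 0.5412 -0.051   0.062 ] tool [-0.0212 -0.2447  0.1688]
```

Call:
step_arm(series="0.08 0.075 0.2 0 0 0 85; 0.08 0.075 0.3 0 0 0 85; 0 0 0.5 0 0 0 85; 0 0 0.5 0 0 0 85; 0 0 0.5 0 0 0 85", grip_force=80)

```text
t: 2.28
tcp_pos: [0.562, 0.2027, 0.1801]
ee_rot: [-3.141, -0.001, 2.942]
wrist_force: [-0.0, 1.1, -0.0]
grip_width: 0.085
grip_force: 0.0
```

Call:
step_arm(series="0 0 0.5 0 0 0 85; 0 0 0.5 0 0 0 85; 0 0 0.4 0 0 0 85; 0 0 0.28 0 0 0 85; 0 0 0 0 0 0 85")

```text
t: 2.7
tcp_pos: [0.5621, 0.2019, 0.1376]
ee_rot: [-3.141, -0.003, 2.941]
wrist_force: [0.3, -0.5, 0.9]
grip_width: 0.0848
grip_force: 0.0
```

Call:
step_arm(series="-0.1 -0.05 0 0 0 0 85; -0.09 -0.06 0 0 0 0 85; 0 0 0 0 0 0 85; 0 0 0 0 0 0 70; 0 0 0 0 0 0 62")

```text
t: 3.12
tcp_pos: [0.5675, 0.1978, 0.1396]
ee_rot: [3.141, 0.001, 2.94]
wrist_force: [0.4, -0.9, -0.2]
grip_width: 0.0633
grip_force: 0.0
```

Call:
step_arm(series="0 0 0 0 0 0 57; 0 0 0 0 0 0 54; 0 0 0 0 0 0 52; 0 0 0 0 0 0 48; 0 0 0 0 0 0 44")

```text
t: 3.53
tcp_pos: [0.5676, 0.1981, 0.1398]
ee_rot: [3.141, 0.001, 2.941]
wrist_force: [-0.5, 1.3, 4.5]
grip_width: 0.049
grip_force: 81.8
```

Call:
step_arm(series="0 0 0 0 0 0 40; 0 0 0 0 0 0 40; 0 0 0 0 0 0 40; 0 0 0 0 0 0 40; 0 0 0 0 0 0 40")

```text
t: 3.95
tcp_pos: [0.5676, 0.1981, 0.1398]
ee_rot: [3.141, 0.001, 2.941]
wrist_force: [-0.9, 3.6, 6.3]
grip_width: 0.0489
grip_force: 81.7
```

Call:
step_arm(series="0 0 -0.12 0 0 0 40; 0 0 -0.16 0 0 0 40; 0 0 -0.18 0 0 0 40; 0 0 -0.18 0 0 0 40; 0 0 0 0 0 0 40")

```text
t: 4.37
tcp_pos: [0.5676, 0.1978, 0.156]
ee_rot: [3.141, 0.001, 2.941]
wrist_force: [0.4, -0.8, -7.3]
grip_width: 0.049
grip_force: 83.6
```

Call:
step_arm(series="0 0 0 0 0 0 40; 0.15 0 0 0 0 0 40; 0.25 0 0 0 0 0 40; 0.25 0 0 0 0 0 40; 0.25 0 0 0 0 0 40")

```text
t: 4.78
tcp_pos: [0.5444, 0.2025, 0.1551]
ee_rot: [-3.141, -0.001, 2.941]
wrist_force: [-0.0, 0.9, -5.9]
grip_width: 0.049
grip_force: 83.7
```

Call:
step_arm(series="0.4 0 0 0 0 0 40; 0.4 0 0 0 0 0 40; 0.5 0 0 0 0 0 40; 0.5 0 0 0 0 0 40; 0.5 0 0 0 0 0 40")

```text
t: 5.2
tcp_pos: [0.4878, 0.2141, 0.1554]
ee_rot: [3.142, 0.0, 2.941]
wrist_force: [0.2, 0.3, -6.1]
grip_width: 0.0491
grip_force: 83.7
```

Call:
step_arm(series="0.4 0 0 0 0 0 40; 0.1 0 -0.3 0 0 0 40; 0 0 -0.7 0 0 0 40; 0 0 -0.7 0 0 -0.05 40; 0 0 -0.3 0 0 -0.051 40")

```text
t: 5.62
tcp_pos: [0.4777, 0.2165, 0.2083]
ee_rot: [3.141, 0.004, 3.103]
wrist_force: [0.4, -0.5, -7.3]
grip_width: 0.0489
grip_force: 84.7
```

Run:
```python
from station import env
from h import *
s=env.state();R=Ro.from_euler("xyz",s["ee_rot"]).as_matrix()
print(s["tcp_pos"],s["ee_rot"],s["dq"],R.T@(np.array([.536,-.049,.206])-s["tcp_pos"])/.025)
```

```text
[0.47766872 0.21651244 0.20832536] [3.14064908 0.00427173 3.10279729] [-0.00197938 -0.06362222 -0.10604605 -0.00134864  0.18026018 -0.96617049] [ -2.74299574 -10.5221038    0.09480448]
```

Call:
step_arm(series="0 -0.5 0 0 0 0 40; -0.2 -0.8 0 0 0 0 40; -0.2 -0.8 0 0 0 0 40; -0.2 -0.8 0 0 0 0 40; -0.2 -0.8 0 0 0 0 40")

```text
t: 6.03
tcp_pos: [0.4927, 0.1215, 0.2053]
ee_rot: [-3.141, -0.0, 3.098]
wrist_force: [0.3, 0.9, -7.1]
grip_width: 0.0491
grip_force: 84.6
```

Call:
step_arm(series="-0.2 -0.8 0 0 0 0 40; -0.2 -0.8 0 0 0 0 40; -0.2 -0.8 0 0 0 0 40; -0.3 -0.8 0 0 0 0 40; -0.3 -0.8 0 0 0 0 40")

```text
t: 6.45
tcp_pos: [0.5184, 0.0202, 0.2053]
ee_rot: [-3.141, -0.0, 3.097]
wrist_force: [-0.3, 0.2, -6.4]
grip_width: 0.0491
grip_force: 84.6
```

Call:
step_arm(series="-0.3 -0.8 0 0 0 0 40; -0.3 -0.8 0 0 0 0 40; -0.3 -0.8 0 0 0 0 40; 0 -0.4 0 0 0 0 40; 0 0 0 0 0 0 40")

```text
t: 6.87
tcp_pos: [0.5377, -0.0513, 0.205]
ee_rot: [-3.141, -0.001, 3.096]
wrist_force: [-0.5, 0.7, -7.0]
grip_width: 0.0488
grip_force: 84.8
```

Run:
```python
from station import env,imaging
import cv2
s=env.state(); print(s["t"],s["tcp_pos"],s["ee_rot"])
w=imaging.get_image("wrist")[:,:,::-1]
cv2.imwrite("pics/w2.png",cv2.resize(w[90:330,160:480],None,fx=2.5,fy=2.5,interpolation=cv2.INTER_CUBIC))
s=env.state(); print(s["t"],s["tcp_pos"],s["ee_rot"])
```

```text
6.8667 [ 0.53774224 -0.05132195  0.20496917] [-3.14101969e+00 -7.26865730e-04  3.09554515e+00]
6.9167 [ 0.5375919  -0.04987987  0.20505031] [ 3.14132085e+00 -8.33873956e-04  3.09653024e+00]
```

View pics/w2.png

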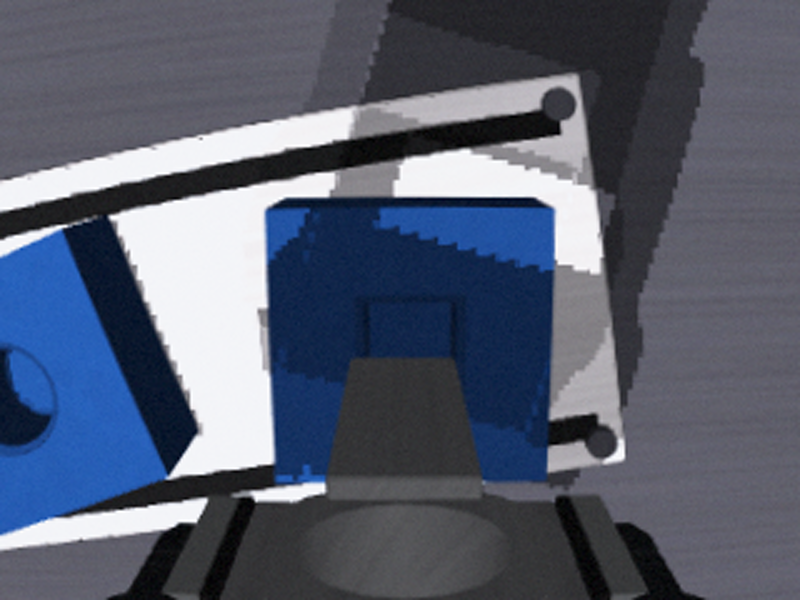

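Run:
```python
from station import env,imaging
from h import *
np.set_printoptions(precision=4,suppress=True)
s=env.state();c=imaging.camera_info("wrist");print(s["tcp_pos"])
s["tcp_pos"]=np.array([.53774,-.05132,.20497]);s["ee_rot"]=np.array([3.1412,-.0007,3.0960])
R=Ro.from_euler("xyz",s["ee_rot"]).as_matrix()
W=lambda u,v,z: R.T@(watz(c,s,160+(u+.5)/2.5-.5,90+(v+.5)/2.5-.5,z)-s["tcp_pos"])*1e3
q=[W(*p,.062) for p in((267,208),(553,208),(548,482),(276,482))]
print("nest corners\n",np.array(q),"mean",np.mean(q,0))
for i in range(4):
    d=q[(i+1)%4]-q[i]; print(np.linalg.norm(d),np.degrees(np.arctan2(d[1],d[0])))
h=[W(*p,.062) for p in((360,297),(462,297))];print("hole front edge",h)
print("rod edge",[W(*p,.125) for p in((350,358),(458,358))])
```

```text
[ 0.5376 -0.0499  0.2051]
nest corners
 [[ 44.1015 -42.2261 142.9843]
 [ 44.1464  45.9014 143.019 ]
 [-45.8737  47.6844 142.9567]
 [-45.767  -42.4361 142.9213]] mean [ -0.8482   2.2309 142.9703]
88.12753858241851 89.97079942892084
90.0377306912189 178.86528277842515
90.12054902072308 -89.93219397964234
89.86875371321229 0.13383376268538127
hole front edge [array([ 15.965 , -13.7412, 142.9758]), array([ 15.9681,  18.0087, 142.9883])]
rod edge [array([ 11.9781, -13.3459,  79.9732]), array([11.9671, 13.239 , 79.9836])]
```

Call:
step_arm(series="0 0 0.4 0 0 0 40; 0 0 0.5 0 0 0 40; 0 0 0.5 0 0 0 40; 0 0 0.3 0 0 0 40; 0 0 0 0 0 0 40")

```text
t: 7.33
tcp_pos: [0.5369, -0.048, 0.1608]
ee_rot: [3.141, -0.004, 3.1]
wrist_force: [0.1, 0.1, -7.4]
grip_width: 0.0496
grip_force: 84.9
```

Call:
step_arm(series="0 0 0 0 0 0 40; 0 0 0 0 0 0 40; 0 0 0 0 0 0 40; 0 0 0 0 0 0 40; 0 0 0 0 0 0 40")

```text
t: 7.75
tcp_pos: [0.5382, -0.049, 0.1632]
ee_rot: [-3.141, 0.001, 3.099]
wrist_force: [-0.0, 0.6, -6.1]
grip_width: 0.0491
grip_force: 84.9
```

Call:
step_arm(series="0 0 0.2 0 0 0 40; 0 0 0.2 0 0 0 40; 0 0 0.2 0 0 0 40; 0 0 0.2 0 0 0 40; 0 0 0.2 0 0 0 40")

```text
t: 8.17
tcp_pos: [0.5379, -0.049, 0.137]
ee_rot: [3.141, -0.001, 3.099]
wrist_force: [0.2, 0.1, -6.7]
grip_width: 0.0488
grip_force: 85.0
```

Call:
step_arm(series="0 0 0.2 0 0 0 40; 0 0 0.2 0 0 0 40; 0 0 0.2 0 0 0 40; 0 0 0.2 0 0 0 40; 0 0 0.16 0 0 0 40")

```text
t: 8.58
tcp_pos: [0.5379, -0.049, 0.1132]
ee_rot: [3.141, -0.0, 3.099]
wrist_force: [0.6, 0.2, -6.5]
grip_width: 0.049
grip_force: 85.0
```

Call:
step_arm(series="0 0 0.06 0 0 0 40; 0 0 0.04 0 0 0 40; 0 0 0 0 0 0 40; 0 0 0 0 0 0 40; 0 0 0 0 0 0 40")

```text
t: 9.0
tcp_pos: [0.5382, -0.049, 0.1116]
ee_rot: [-3.141, 0.001, 3.099]
wrist_force: [0.1, 0.2, -7.6]
grip_width: 0.0492
grip_force: 85.0
```

Call:
step_arm(series="0 0 0.06 0 0 0 40; 0 0 0.05 0 0 0 40; 0 0 0.04 0 0 0 40; 0 0 0 0 0 0 40; 0 0 0 0 0 0 40")

```text
t: 9.42
tcp_pos: [0.5382, -0.049, 0.108]
ee_rot: [-3.141, 0.001, 3.099]
wrist_force: [-1.1, 1.0, 1.4]
grip_width: 0.0492
grip_force: 85.7
```

Call:
step_arm(series="0 0 0 0 0 0 52; 0 0 0 0 0 0 56; 0 0 0 0 0 0 64; 0 0 0 0 0 0 75; 0 0 0 0 0 0 85")

```text
t: 9.83
tcp_pos: [0.5382, -0.0491, 0.1077]
ee_rot: [-3.141, 0.0, 3.099]
wrist_force: [-1.2, 0.1, 0.5]
grip_width: 0.0842
grip_force: 0.0
```

Call:
step_arm(series="0 0 0 0 0 0 85; 0 0 -0.3 0 0 0 85; 0 0 -0.8 0 0 0 85; 0 0 -0.9 0 0 0 85; 0 0 -0.9 0 0 0 85")

```text
t: 10.25
tcp_pos: [0.5379, -0.049, 0.1814]
ee_rot: [3.142, -0.0, 3.099]
wrist_force: [0.4, -0.0, -0.2]
grip_width: 0.0849
grip_force: 0.0
```

Call:
step_arm(series="0 0 -0.9 0 0 0 85; 0 0 -0.6 0 0 0 85; 0 0 0 0 0 0 85; 0 0 0 0 0 0 85; 0 0 0 0 0 0 85")

```text
t: 10.67
tcp_pos: [0.5376, -0.0489, 0.2166]
ee_rot: [3.141, -0.001, 3.099]
wrist_force: [-0.3, 0.2, 0.3]
grip_width: 0.0853
grip_force: 0.0
```

Run:
```python
from station import env,imaging
import cv2
s=env.state(); print(s["t"],s["tcp_pos"],s["ee_rot"])
w=imaging.get_image("wrist")[:,:,::-1]; t=imaging.get_image("scene")[:,:,::-1]
import numpy as np
a=cv2.resize(w,(400,300)); b=cv2.resize(t[185:305,130:370],None,fx=3,fy=3,interpolation=cv2.INTER_CUBIC)
o=np.zeros((600,800,3),np.uint8); o[:240,:320]=cv2.resize(w,(320,240)); o[240:600,:720]=b
cv2.imwrite("pics/w3.png",o)
```

```text
10.6667 [ 0.53762249 -0.04888998  0.21663792] [ 3.14119615e+00 -1.46253766e-03  3.09920147e+00]
```

View pics/w3.png

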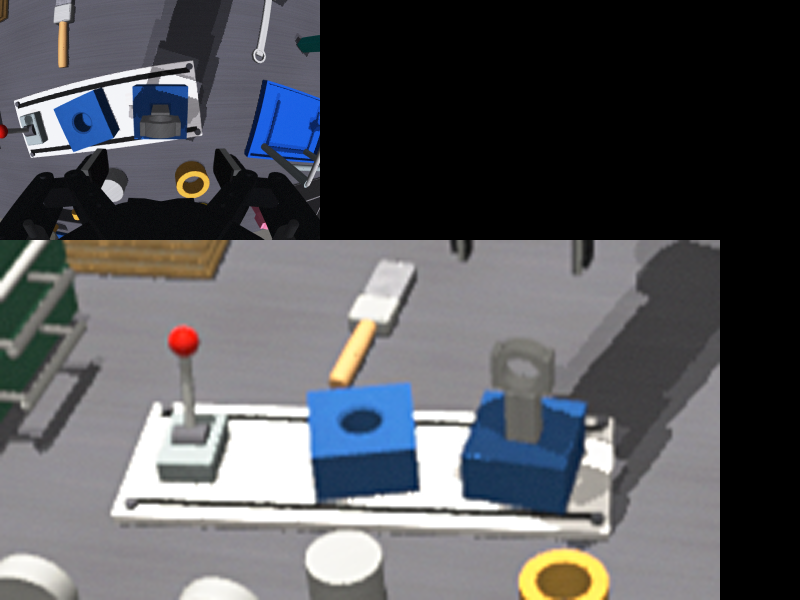

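Call:
step_arm(series="0 -0.3 0 0 0 -0.05 40; 0 -0.6 0 0 0 -0.049 20; 0.3 -0.9 0 0 0 0 0; 0.35 -0.9 0 0 0 0 0; 0.35 -0.9 0 0 0 0 0")

```text
t: 11.18
tcp_pos: [0.5205, -0.1421, 0.2166]
ee_rot: [3.141, -0.001, -3.028]
wrist_force: [-0.3, -0.4, -0.1]
grip_width: 0.0252
grip_force: 0.0
```

Call:
step_arm(series="0.35 -0.9 0 0 0 0 0; 0.35 -0.9 0 0 0 0 0; 0.35 -0.9 0 0 0 0 0; 0.35 -0.9 0 0 0 0 0; 0.35 -0.9 0 0 0 0 0")

```text
t: 11.6
tcp_pos: [0.4896, -0.259, 0.2167]
ee_rot: [3.14, -0.001, -3.029]
wrist_force: [1.2, -0.3, -0.3]
grip_width: 0.0002
grip_force: 0.0
```

Call:
step_arm(series="0.35 -0.9 0 0 0 0 0; 0.35 -0.9 0 0 0 0 0; 0 -0.9 0 0 0 0 0; 0 -0.5 0 0 0 0 0; 0 0 0 0 0 0 0")

```text
t: 12.02
tcp_pos: [0.4814, -0.3415, 0.2161]
ee_rot: [3.141, -0.001, -3.031]
wrist_force: [-0.6, 0.1, -0.2]
grip_width: 0.0001
grip_force: 0.0
```

Run:
```python
from station import env,imaging
import cv2
s=env.state(); print(s["t"],s["tcp_pos"],s["ee_rot"])
cv2.imwrite("pics/w4.png",cv2.resize(imaging.get_image("wrist")[:,:,::-1],(800,600),interpolation=cv2.INTER_CUBIC))
```

```text
12.0167 [ 0.48138404 -0.34153972  0.21614103] [ 3.14055015e+00 -1.18562131e-03 -3.03076386e+00]
```

View pics/w4.png

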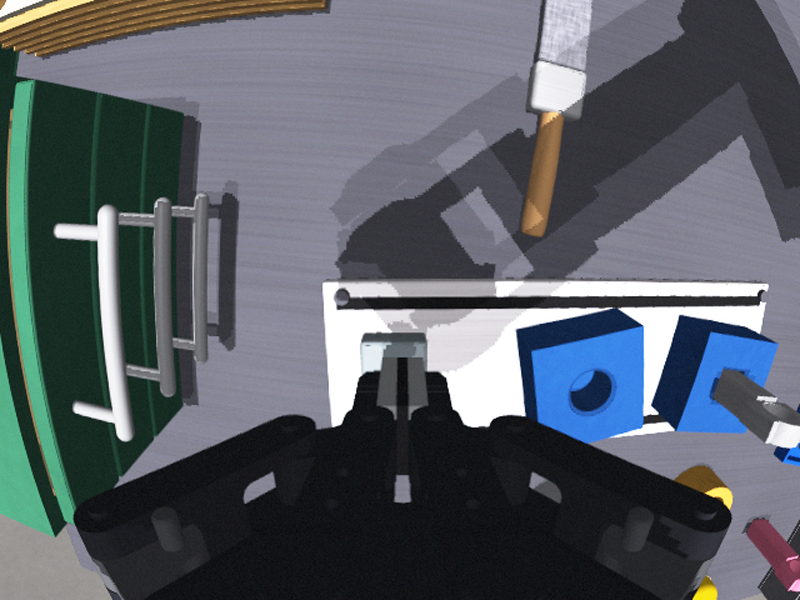

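Call:
step_arm(series="0 -0.25 0.5 0 0 0 0; 0 0 0.9 0 0 0 0; 0 0 0.9 0 0 0 0; 0 0 0.9 0 0 0 0; 0 0 0.9 0 0 0 0")

```text
t: 12.48
tcp_pos: [0.4824, -0.3446, 0.113]
ee_rot: [3.141, -0.001, -3.027]
wrist_force: [-0.4, -0.2, -0.4]
grip_width: -0.0002
grip_force: 0.0
```

Call:
step_arm(series="0 0 0.5 0 0 0 0; 0 0 0 0 0 0 0; -0.2 0 0 0 0 0 0; -0.4 0 0 0 0 0 0; -0.4 0 0 0 0 0 0")

```text
t: 12.9
tcp_pos: [0.5085, -0.343, 0.1039]
ee_rot: [-3.14, 0.001, -3.028]
wrist_force: [-0.2, 0.2, 0.5]
grip_width: 0.0002
grip_force: 0.0
```

Call:
step_arm(series="-0.3 0 0 0 0 0 0; -0.3 0 0 0 0 0 0; -0.3 0 0 0 0 0 0; -0.3 0 0 0 0 0 0; -0.3 0 0 0 0 0 0")

```text
t: 13.32
tcp_pos: [0.5454, -0.3386, 0.1028]
ee_rot: [-3.141, 0.0, -3.028]
wrist_force: [-0.2, -0.1, 1.1]
grip_width: 0.0003
grip_force: 0.4
```

Call:
step_arm(series="-0.25 0 0 0 0 0 0; -0.25 0 0 0 0 0 0; -0.25 0 0 0 0 0 0; -0.25 0 0 0 0 0 0; 0 0 0 0 0 0 0")

```text
t: 13.73
tcp_pos: [0.5705, -0.3356, 0.1023]
ee_rot: [3.142, 0.0, -3.028]
wrist_force: [0.1, -0.1, 0.1]
grip_width: 0.0001
grip_force: 0.0
```

Call:
step_arm(series="-0.1 0 0 0 0 0 0; -0.1 0 0 0 0 0 0; -0.1 0 0 0 0 0 0; 0 0 0 0 0 0 0; 0 0 0 0 0 0 0")

```text
t: 14.15
tcp_pos: [0.5771, -0.3351, 0.1026]
ee_rot: [-3.141, 0.0, -3.028]
wrist_force: [-0.0, 0.9, -0.5]
grip_width: -0.0
grip_force: 0.0
```

Run:
```python
from station import imaging
from h import *
import cv2
c=imaging.camera_info("scene"); im=imaging.get_image("scene")
cv2.imwrite("pics/s5.png",cv2.resize(im[180:300,120:280,::-1],None,fx=4,fy=4,interpolation=cv2.INTER_CUBIC))
r=im.astype(int); m=(r[:,:,0]>130)&(r[:,:,1]<70)&(r[:,:,2]<70); m[:180]=0;m[300:]=0;m[:,:120]=0;m[:,280:]=0
v,u=np.nonzero(m); print("ball px",len(u),u.mean() if len(u) else 0,v.mean() if len(u) else 0)
pv=np.array([.5638,-.3428,.034]);Z=Ro.from_euler('z',6.5,degrees=True).as_matrix()
for a in(.23,.5,.7,.85,1.): print(a,pix(c,pv+Z@[.09*np.sin(a-.5),0,.09*np.cos(a-.5)]))
```

```text
ball px 57 184.9298245614035 232.98245614035088
0.23 [189.54449657 217.09694888]
0.5 [187.10151393 221.72665911]
0.7 [185.49042388 226.62127418]
0.85 [184.44716891 230.98871499]
1.0 [183.57895064 235.83881845]
```

View pics/s5.png

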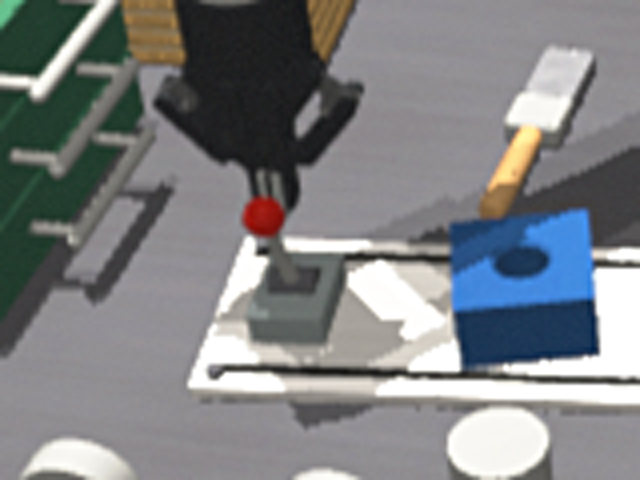

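Call:
step_arm(series="-0.1 0 0 0 0 0 0; -0.08 0 0 0 0 0 0; -0.08 0 0 0 0 0 0; 0 0 0 0 0 0 0; 0 0 0 0 0 0 0")

```text
t: 14.62
tcp_pos: [0.5837, -0.3343, 0.1026]
ee_rot: [-3.141, 0.0, -3.028]
wrist_force: [-0.4, -0.1, -0.7]
grip_width: 0.0
grip_force: 0.0
```

Call:
step_arm(series="-0.08 0 0 0 0 0 0; -0.08 0 0 0 0 0 0; -0.04 0 0 0 0 0 0; 0 0 0 0 0 0 0; 0 0 0 0 0 0 0")

```text
t: 15.03
tcp_pos: [0.5867, -0.334, 0.1024]
ee_rot: [3.14, -0.005, -3.029]
wrist_force: [-11.9, 0.1, 3.5]
grip_width: -0.0
grip_force: 5.9
```

Run:
```python
from station import imaging
import numpy as np
r=imaging.get_image("scene").astype(int); m=(r[:,:,0]>130)&(r[:,:,1]<70)&(r[:,:,2]<70); m[:180]=0;m[300:]=0;m[:,:120]=0;m[:,280:]=0
v,u=np.nonzero(m); print("ball px",len(u),u.mean(),v.mean())
```

```text
ball px 57 184.1578947368421 236.64912280701753
```

Call:
step_arm(series="0.3 0 0 0 0 0 0; 0.6 0 0 0 0 0 0; 0.8 0 0 0 0 0 0; 0.8 0 -0.5 0 0 0 0; 0.4 0 -0.9 0 0 0 0")

```text
t: 15.5
tcp_pos: [0.514, -0.3413, 0.1357]
ee_rot: [3.138, -0.003, -3.029]
wrist_force: [-0.2, 0.3, 0.2]
grip_width: 0.0002
grip_force: 0.0
```

Call:
step_arm(series="0 0 -0.9 0 0 0 0; 0 0 -0.9 0 0 0 0; 0 0 -0.5 0 0 0 0; 0 0 0 0 0 0 0; 0 0 0 0 0 0 0")

```text
t: 15.92
tcp_pos: [0.5165, -0.342, 0.1951]
ee_rot: [-3.141, 0.001, -3.028]
wrist_force: [0.4, 0.5, -0.6]
grip_width: -0.0003
grip_force: 0.0
```

Run:
```python
from station import imaging
import numpy as np, cv2
im=imaging.get_image("scene"); r=im.astype(int); m=(r[:,:,0]>130)&(r[:,:,1]<70)&(r[:,:,2]<70); m[:180]=0;m[300:]=0;m[:,:120]=0;m[:,280:]=0
v,u=np.nonzero(m); print("ball px",len(u),u.mean(),v.mean())
cv2.imwrite("pics/s6.png",cv2.resize(im[170:340,130:530,::-1],None,fx=2,fy=2,interpolation=cv2.INTER_CUBIC))
```

```text
ball px 63 184.66666666666666 236.79365079365078
```

View pics/s6.png

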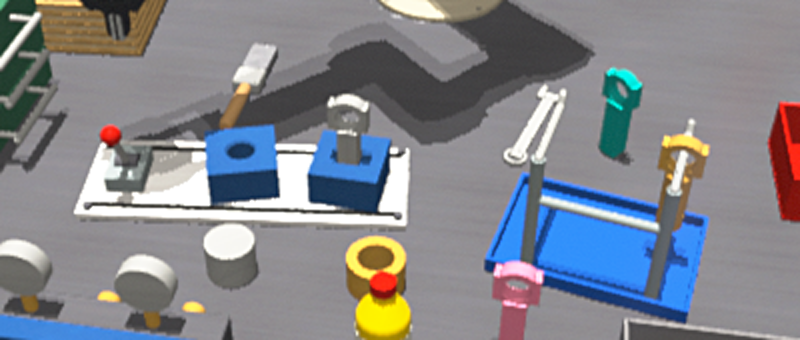

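The steel rod end stands upright in the square nest. The lever ball, at (111,134) in the crop, is still at its stop, the bronze rod end hangs undisturbed, and the gripper is clear.

```bash
python3 -c "
from station import order
print(order.hand_in())"
```

```text
the job is handed in; nothing more can be done
None
```

The job is handed in, with no verdict returned: the last camera view shows the steel rod end upright in the square nest, the clamp lever over at its stop, the bronze rod end still hanging and the robot clear.

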